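Bring the green objective forward and unscrew it

ROBOT

A 6-joint arm with a two-finger parallel gripper is mounted at the origin on a cart in front of the work surface, level with it; the furniture and walls round the work are solid. World frame = base frame: x ahead of the robot, y to its left, z up, the work surface at z = 0. Lengths are in m, angles in rad, forces in N, time in s.
With the tool pointing down it reaches from about 0.35 to 0.975 m from the base axis. Payload 4.9 kg.
Tool frame: the origin (TCP) lies between the finger pads; the fingertips stand 25 mm ahead of it and the grasp point (between the pads) lies 6 mm ahead of it; z points along the fingers, y is the line along which they close (so a half turn about z gives the same grasp; the last joint's range is limited). The gripper opens to 85 mm and grips with 20 to 120 N. Pads are 22 mm wide; open, the fingers measure 114 mm over their backs; the gripper's body (76 mm by 85 mm) begins 54 mm behind the grasp point. The pads swing forward as they close: fully open they stand 13 mm farther back than shut.
Start: joints at [1.147, 0.053, 1.613, -0, 1.476, -0.119], TCP at [0.188, 0.596, 0.256] pointing down, gripper open.
Joint ranges: [-3.01, 3.01], [-1.01, 2.22], [0.06, 2.58], [-1.02, 4.17], [0.09, 2.62], [-3.14, 3.14]. Speed limits (rad/s): [2.57, 2.57, 3.14, 3.14, 3.14, 3.14].

INTERFACE

Orientations are given as a unit quaternion [w, x, y, z].
In Python, from plant import manip gives the robot as it stands.
- The arm moves only by the shell command python3 -m inch 'ROWS'. ROWS is JSON, a list of rows, each a list of 3 entries, a list of its own where there are three numbers: the shift along the tool's x, y, z in m, then the turn, a rotation vector about the tool's x, y, z in rad, then the opening, from 0 (shut) to 1 (fully open). A call has 1 to 8 rows; each row shifts and turns the commanded pose from where the row before left it, along the tool's axes as they then stand; what a row does not reach is not made up. A row lasts 1/10 s, in which the tool goes at most 50 mm and 8.59 degrees, less where a joint would pass 70% of its speed; a pose out of reach is approached as far as the arm can. A call with a gripper value outside its range is refused whole. The fingers move at their own pace and stop on an object; the grip force is fixed at half the most. Time passes only in rows, so rows that do not move let the fingers close. It gives the time, the measured TCP pose, the force, the opening and the grip force at its end, in the units of the state.
- manip.state(): the state, without advancing time (a new reading comes with each control period).
- manip.grab_frame(name): name is "side" or "top" or "wrist"; returns (picture, depth): 400x640x3 uint8, red, green, blue; 400x640 float32, m along the optical axis (not along the pixel's ray), 0 where there is no reading.
- manip.camera_params(name): a dict with "camera_matrix" (3x3 intrinsics, pixels), "rvec" (rotation vector, rad) and "tvec" (3), from world to camera coordinates, as OpenCV has them. Camera axes: x right, y down, z forward; pixel columns grow to the right and rows downward; lengths in m; the calibration is good to about 2 mm. A picture is of the moment at which its call begins: read the wrist's pose just before it. camera_params takes no time and is no camera call; for the wrist camera it gives the pose at the moment of the call.
- manip.job_done(): hands the job in; it is judged then, once.
Trained networks look in the newest picture that a camera, given by its name, has taken for a name from the list of things; names that differ only in an ending like _2 or _b are one class to them, and where a whole thing is asked for, a point or a joint stands for the part that bears it (a point fixed in the world has none). Each returns a list of dicts, best first, with "score" (0 to 1); they miss things now and then, are a little off and sometimes report something else, mostly with a low value. They report only what shows in the picture. A call takes as long as a camera call.
- manip.look_for(camera, label): "point" ([x, y, z] in m, in world coordinates, good to about 4 mm: the middle of the surface that is visible of it).
The state is a dict: "time": time; "joint_pos": joint angles; "joint_vel": joint speeds; "joint_efforts": joint torques, N m; "tool_pos": TCP position; "tool_rot": TCP orientation; "contact_force": force on the tool from outside, world axes, zero at the start; "ft_torque": the same for the moment, N m; "gripper_width": opening from 0.0 (shut) to 1.0 (fully open); "grasp_force": force on a finger pad.
Only numpy, scipy, OpenCV 4.12 (cv2) and the standard library are available. Lean on these libraries where they do the work, as an engineer would, in place of code of your own. Each camera call takes 0.05 s, during which the arm holds its last target. There are 200 camera calls.

TASK

On the turret stand on the bench, turn the turret until the objective with the green ring and cap stands at the front, in line with the stand's orange pointer. Only then unscrew that objective, anticlockwise seen from above, as far as its short quick-release thread goes (a little under a quarter turn), and leave it standing loosened in the turret, still in line with the pointer.

Things in the scene. Friction and masses are not known exactly. Their poses are not given: they have to be found in the camera images.
- green_centre (a point): Centre of the green objective: upright steel barrel, 25 mm diameter, 41 mm tall, green ring low down, green lens cap on its coned top, straight up to this point (20 mm above its underside). Screwed into a dark collar (29 mm diameter, 8 mm high) on the turret disc, whose top face is 28 mm below this point. Two like it in red and yellow (tight, fixed) and a low black plug share the disc.
- turret_axis (a point): Point on the turret's vertical axis, at the height of the tight objectives' centres. Aluminium disc, 128 mm diameter, top 50 mm above the bench, on a stand fixed to the bench; four places 90 degrees apart, 48 mm from the axis. Turns over 1.4 rad either way from the start, friction 0.2 N m, no click stops, stays where left; pushing or carrying an objective round the circle turns it.
- front_place (a point): Where the green objective's centre must come: 48 mm from the turret's axis, on the line to the small orange pointer that stands up at the front edge of the base, just outside the disc's rim and lower than its top. At the start the green objective is 0.6 to 1.4 rad anticlockwise (seen from above) of this place.
- green_screw (a joint): How far the green objective is unscrewed in its collar, rad: 0 is tight, grows anticlockwise seen from above, hard stop at 1.4. It rises 3 mm per rad. Friction 0.08 N m; it stays where it is left.

How it is judged:
By the outcome, as a careful person would: the job done as asked, in the order asked, and still so for the second after the job is handed in, with the robot touching nothing.
It also fails if it takes over 38 s, if anything falls off the work surface, if the arm or the gripper's body presses on something with over 40 N, if the wrist force passes 120 N, or if a joint passes its speed limit or range.

## Working session

There is one attempt and no reset: what is moved stays moved. The work goes in short steps, Python scripts to look and compute and a shell command to move; the robot and the scene stay as the last step left them, time stands still between calls to the robot, and variables do not carry over. Pictures are saved under pics/ and viewed, at most 10 in all, crops included, and the job is handed in when it is done.

```bash
mkdir -p pics; ls
cat > h.py <<'E'
import numpy as np,cv2
from plant import manip
def cloud(n):
    im,d=manip.grab_frame(n);p=manip.camera_params(n)
    K=np.array(p["camera_matrix"]);R=cv2.Rodrigues(np.array(p["rvec"],float))[0];t=np.array(p["tvec"]).ravel()
    v,u=np.mgrid[0:400,0:640];c=np.stack([(u-K[0,2])/K[0,0]*d,(v-K[1,2])/K[1,1]*d,d],-1)
    w=(c-t)@R
    w[d<=0]=np.nan
    return im,w
def save(im,f): cv2.imwrite("pics/"+f,im[:,:,::-1])
E
python3 - <<'E'
from h import *
for n in("top","side"):
    im,w=cloud(n);save(im,n+"1.png");np.save(n+".npy",w)
    for l in("green_centre","turret_axis","front_place"):
        print(n,l,[(np.round(r["point"],3),round(r["score"],2)) for r in manip.look_for(n,l)][:3])
s=manip.state();print(s["time"],s["tool_pos"],s["tool_rot"])
E
```

```text
pics
top green_centre [(array([0.472, 0.165, 0.1  ]), 0.53)]
top turret_axis [(array([0.5  , 0.195, 0.048]), 0.58)]
top front_place [(array([0.503, 0.197, 0.048]), 0.7)]
side green_centre [(array([0.468, 0.172, 0.078]), 0.51)]
side turret_axis [(array([0.488, 0.227, 0.049]), 0.77)]
side front_place [(array([0.49 , 0.23 , 0.048]), 0.72)]
0.4 [0.18752738 0.59610373 0.25612967] [-5.34586651e-05  1.51823307e-01  9.88407640e-01 -1.30727549e-04]
```

View pics/top1.png

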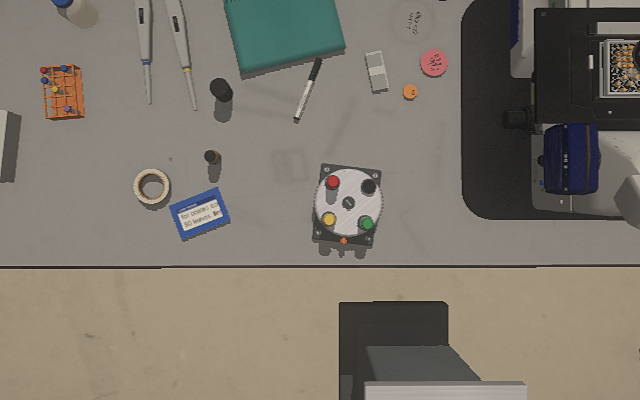

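View pics/side1.png

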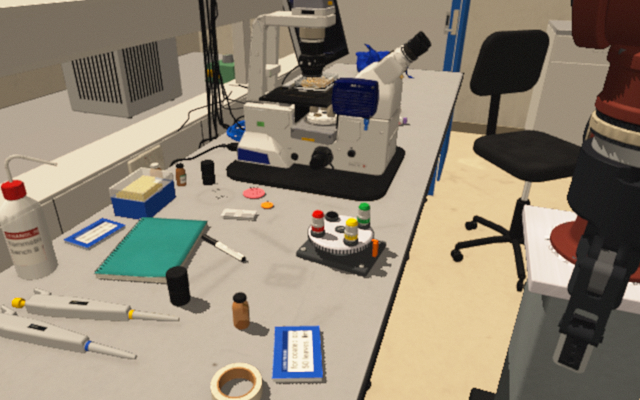

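The top view shows the disc centre at about (348,202), the orange pointer at (344,240), green at (367,222), yellow at (329,219), red at (333,182) and the plug at (369,187). Next I get metric positions by colour.

```bash
cat >> h.py <<'E'
def find(n,zr,lo,hi,im=None,w=None,c=(0.5,0.195),r=.13):
    if im is None: im,w=cloud(n)
    hsv=cv2.cvtColor(im,cv2.COLOR_RGB2HSV)
    m=cv2.inRange(hsv,lo,hi)>0
    m&=(w[...,2]>zr[0])&(w[...,2]<zr[1])&(np.hypot(w[...,0]-c[0],w[...,1]-c[1])<r)
    return w[m],np.argwhere(m)
E
python3 - <<'E'
from h import *
for n in("top","side"):
    im=cv2.imread(f"pics/{n}1.png")[:,:,::-1].copy();w=np.load(n+".npy")
    for nm,zr,lo,hi in(("green",(.055,.2),(45,120,50),(80,255,255)),("yellow",(.055,.2),(22,150,80),(32,255,255)),("red",(.055,.2),(0,180,80),(5,255,255)),("orange",(.002,.06),(6,180,80),(16,255,255))):
        p,ij=find(n,zr,lo,hi,im,w)
        if len(p):print(n,nm,len(p),np.round(np.median(p,0),4),np.round(p.min(0),3),np.round(p.max(0),3),ij.mean(0))
    # disc
    m=(abs(w[...,2]-.05)<.006)&(np.hypot(w[...,0]-.5,w[...,1]-.195)<.12)
    q=w[m];u=q[:,:2].astype(np.float32)
    print(n,"disc",len(q),np.median(q[:,2]),cv2.minEnclosingCircle(u))
    # base plate
    m=(abs(w[...,2]-.012)<.01)&(np.hypot(w[...,0]-.5,w[...,1]-.195)<.12)&(w[...,2]>.006)
    print("plate",np.median(w[m][:,2]),cv2.minAreaRect(w[m][:,:2].astype(np.float32)))
E
```

```text
top green 10 [0.4783 0.1611 0.0985] [0.471 0.155 0.092] [0.48 0.17 0.1 ] [219.4 368.3]
top yellow 67 [0.4785 0.2305 0.0988] [0.47  0.222 0.093] [0.487 0.239 0.102] [218.85074627 329.13432836]
top red 2 [0.5542 0.2233 0.0962] [0.554 0.222 0.095] [0.554 0.225 0.097] [176. 333.]
top disc 2992 0.049776759882953193 ((0.5013631582260132, 0.19299957156181335), 0.0707593783736229)
plate 0.013734878738639367 ((0.505487322807312, 0.20944225788116455), (0.15083350241184235, 0.1477891057729721), 82.6432113647461)
side green 96 [0.4685 0.172  0.0942] [0.459 0.16  0.062] [0.479 0.178 0.1  ] [211.35416667 363.66666667]
side yellow 127 [0.475  0.2396 0.0934] [0.465 0.226 0.058] [0.487 0.246 0.1  ] [227.41732283 351.11023622]
side red 102 [0.5417 0.2325 0.0941] [0.532 0.221 0.058] [0.553 0.238 0.101] [219.61764706 317.60784314]
side orange 100 [0.4347 0.2075 0.03  ] [0.43  0.158 0.013] [0.448 0.211 0.049] [247.59 374.62]
side disc 1257 0.04970603114072559 ((0.5008212924003601, 0.20064899325370789), 0.07129313796758652)
plate 0.013558549246152334 ((0.5022880434989929, 0.19745391607284546), (0.1178513839840889, 0.14751814305782318), 83.0126953125)
```

```bash
python3 -m inch '[[[-0.025,-0.0204,0],[0,0,0],1],[[-0.025,-0.0204,0],[0,0,0],1],[[-0.025,-0.0204,0],[0,0,0],1],[[-0.025,-0.0204,0],[0,0,0],1],[[-0.025,-0.0204,0],[0,0,0],0.6],[[-0.025,-0.0204,0],[0,0,0],0.6],[[-0.025,-0.0204,0],[0,0,0],0.6],[[-0.025,-0.0204,0],[0,0,0],0.6]]'
python3 -m inch '[[[-0.025,-0.0204,0],[0,0,0],0.6],[[-0.025,-0.0204,0],[0,0,0],0.6],[[-0.025,-0.0204,0],[0,0,0],0.6],[[-0.025,-0.0204,0],[0,0,0],0.6],[[-0.025,-0.0204,0],[0,0,0],0.6],[[-0.025,-0.0204,0],[0,0,0],0.6],[[-0.025,-0.0204,0],[0,0,0],0.6],[[-0.025,-0.0204,0],[0,0,0],0.6]]'
python3 -m inch '[[[0,0,0],[0,0,0.12],0.6],[[0,0,0],[0,0,0.12],0.6],[[0,0,0],[0,0,0.12],0.6],[[0,0,0],[0,0,0.12],0.6],[[0,0,0],[0,0,0],0.6]]'
python3 - <<'E'
from h import *
im,w=cloud("wrist");save(im,"w1.png");np.save("wrist.npy",w)
s=manip.state();print(s["time"],s["tool_pos"],s["tool_rot"],s["joint_pos"],s["contact_force"])
print(manip.look_for("wrist","green_centre")[:2],manip.look_for("wrist","turret_axis")[:2])
E
```

```text
time: 1.2
tool_pos: [0.3299, 0.3793, 0.2565]
tool_rot: [0.0, 0.152, 0.988, 0.0]
contact_force: [1.1, 0.8, 0.8]
gripper_width: 0.6
grasp_force: 0.0
time: 2.0
tool_pos: [0.4718, 0.1636, 0.2565]
tool_rot: [0.0, 0.152, 0.988, 0.0]
contact_force: [0.7, 0.6, 0.3]
gripper_width: 0.599
grasp_force: 0.0
time: 2.5
tool_pos: [0.4712, 0.1647, 0.2564]
tool_rot: [0.0, 0.382, 0.924, 0.0]
contact_force: [0.4, -0.3, 0.9]
gripper_width: 0.602
grasp_force: 0.0
2.55 [0.47115131 0.16476065 0.25636118] [5.15178667e-05 3.81330988e-01 9.24438572e-01 4.14450829e-05] [ 1.87186903e-01 -2.55595623e-01  1.89898955e+00  1.31107327e-05
  1.49806714e+00 -6.01139074e-01] [-0.45617143 -0.39819093 -0.76688169]
[] [{'point': [0.4921, 0.1995, 0.0493], 'score': 0.88}]
```

View pics/w1.png

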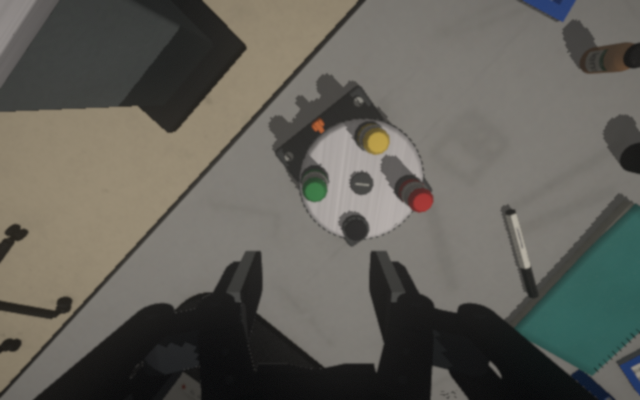

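Wrist view: green cap (315,189), hub (362,183), pointer (319,126), yellow (376,141), red (421,201), plug (355,227). I'll fit the disc, caps and pointer from this closer frame.

```bash
cat >> h.py <<'E'
def scene(im,w):
    out={}
    for nm,zr,lo,hi in(("green",(.09,.12),(40,80,30),(85,255,255)),("yellow",(.09,.12),(18,120,60),(34,255,255)),("red",(.09,.12),(0,150,60),(8,255,255)),("red2",(.09,.12),(170,150,60),(180,255,255)),("orange",(.02,.06),(3,170,60),(18,255,255))):
        p,ij=find("",zr,lo,hi,im,w)
        if len(p)>4:
            c,r=cv2.minEnclosingCircle(p[:,:2].astype(np.float32))
            out[nm]=np.array(c);print(nm,len(p),"circ",np.round(c,4),round(r,4),"mean",np.round(p.mean(0),4))
    m=(abs(w[...,2]-.0495)<.004)&(np.hypot(w[...,0]-.5,w[...,1]-.195)<.1)
    m=cv2.morphologyEx(m.astype(np.uint8),cv2.MORPH_OPEN,np.ones((5,5)))>0
    h=cv2.convexHull(w[m][:,:2].astype(np.float32)*1000)
    # resample hull, fit ellipse
    print("disc",cv2.minEnclosingCircle(h),cv2.fitEllipse(h),np.median(w[m][:,2]))
E
python3 - <<'E'
from h import *
im=cv2.imread("pics/w1.png")[:,:,::-1].copy();w=np.load("wrist.npy");scene(im,w)
E
```

```text
green 398 circ [0.4697 0.1644] 0.0103 mean [0.4697 0.1649 0.0966]
yellow 486 circ [0.4766 0.2311] 0.0104 mean [0.4761 0.231  0.0964]
red 287 circ [0.5445 0.2247] 0.0092 mean [0.5441 0.2247 0.0971]
orange 67 circ [0.437  0.2028] 0.0051 mean [0.4361 0.203  0.0451]
disc ((507.65606689453125, 194.29513549804688), 62.68548583984375) ((507.6900634765625, 194.12460327148438), (123.73426055908203, 124.4839859008789), 32.0969123840332) 0.048179832514480145
```

```bash
python3 -m inch '[[[0.001,-0.001,0.025],[0,0,0.03],0.6],[[0,0,0.03],[0,0,0.03],0.6],[[0,0,0.03],[0,0,0.03],0.6],[[0,0,0.03],[0,0,0.03],0.6],[[0,0,0.02],[0,0,0],0.6],[[0,0,0.015],[0,0,0],0.6],[[0,0,0.01],[0,0,0],0.6],[[0,0,0],[0,0,0],0.6]]'
python3 - <<'E'
from h import *
im,w=cloud("wrist");save(im,"w2.png");scene(im,w)
print(manip.state()["tool_pos"])
E
```

```text
time: 3.45
tool_pos: [0.4691, 0.1647, 0.0952]
tool_rot: [-0.001, 0.437, 0.9, -0.001]
contact_force: [-0.7, -0.4, -1.2]
gripper_width: 0.6
grasp_force: 0.0
green 1951 circ [0.4704 0.1652] 0.0108 mean [0.4693 0.1662 0.097 ]
yellow 2693 circ [0.4776 0.231 ] 0.0114 mean [0.4757 0.2312 0.0973]
red 1922 circ [0.544  0.2243] 0.011 mean [0.5424 0.2247 0.0975]
orange 16 circ [0.4352 0.2034] 0.0046 mean [0.4345 0.2027 0.0463]
disc ((502.26861572265625, 197.8406982421875), 70.2800064086914) ((506.7834167480469, 194.66317749023438), (123.7123794555664, 137.32601928710938), 76.84834289550781) 0.04936637835053589
[0.46987892 0.16481297 0.09638579]
```

View pics/w2.png

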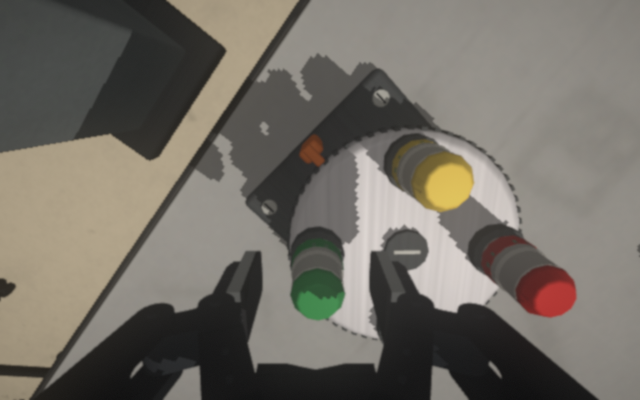

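The green objective (318,290) stands centred between the fingers (250 and 385). Lower about 10 mm and close.

```bash
python3 -m inch '[[[0,0,0.006],[0,0,0],0.6],[[0,0,0.005],[0,0,0],0.6],[[0,0,0],[0,0,0],0.4],[[0,0,0],[0,0,0],0],[[0,0,0],[0,0,0],0],[[0,0,0],[0,0,0],0],[[0,0,0],[0,0,0],0]]'
python3 - <<'E'
from plant import manip
s=manip.state();print(s["tool_pos"],s["tool_rot"],s["ft_torque"],s["joint_pos"])
E
```

```text
time: 4.2
tool_pos: [0.4699, 0.1649, 0.0856]
tool_rot: [0.0, 0.437, 0.899, 0.0]
contact_force: [-0.7, 0.7, 1.7]
gripper_width: 0.257
grasp_force: 58.8
[0.46993423 0.1648864  0.08563678] [1.46659856e-04 4.37142593e-01 8.99392172e-01 2.29540688e-04] [ 0.09667815  0.09926552 -0.00882788] [ 1.87804797e-01 -7.94676966e-02  2.04505933e+00  2.09067347e-04
  1.17549155e+00 -4.78233616e-01]
```

```bash
python3 -m inch '[[[0.00384,0.00015,0],[0,0,0.08],0],[[0.00384,0.00015,0],[0,0,0.08],0],[[0.00384,0.00015,0],[0,0,0.08],0],[[0.00384,0.00015,0],[0,0,0.08],0],[[0.00384,0.00015,0],[0,0,0.08],0],[[0.00384,0.00015,0],[0,0,0.08],0],[[0.00384,0.00015,0],[0,0,0.08],0],[[0.00384,0.00015,0],[0,0,0.08],0]]'
python3 -m inch '[[[0.00384,0.00015,0],[0,0,0.08],0],[[0.00384,0.00015,0],[0,0,0.08],0],[[0,0,0],[0,0,0],0],[[0,0,0],[0,0,0],0]]'
python3 - <<'E'
from h import *
im,w=cloud("wrist");save(im,"w3.png");scene(im,w)
for n in("top","side"):
  print(n);im,w=cloud(n);scene(im,w);save(im,n+"3.png")
s=manip.state();print(s["tool_pos"],s["tool_rot"],s["ft_torque"],s["contact_force"])
E
```

```text
time: 5.0
tool_pos: [0.4601, 0.193, 0.0857]
tool_rot: [0.001, 0.699, 0.715, 0.0]
contact_force: [1.7, -1.9, 0.6]
gripper_width: 0.257
grasp_force: 58.8
time: 5.4
tool_pos: [0.4606, 0.2011, 0.0857]
tool_rot: [0.0, 0.752, 0.659, 0.001]
contact_force: [2.0, 1.0, 0.2]
gripper_width: 0.259
grasp_force: 58.9
green 2304 circ [0.4602 0.2003] 0.0114 mean [0.4605 0.2029 0.0956]
yellow 3117 circ [0.5126 0.2425] 0.011 mean [0.5115 0.2435 0.096 ]
red 2296 circ [0.5541 0.1899] 0.0109 mean [0.5534 0.1914 0.096 ]
disc ((500.7206726074219, 195.76516723632812), 68.95614624023438) ((503.0202941894531, 195.60488891601562), (119.23854064941406, 137.77639770507812), 92.20138549804688) 0.04818778672478127
top
yellow 120 circ [0.513 0.241] 0.011 mean [0.5132 0.241  0.0979]
red 96 circ [0.5556 0.1886] 0.01 mean [0.5562 0.1885 0.0983]
disc ((509.17218017578125, 193.75694274902344), 62.85912322998047) ((522.3727416992188, 199.1696319580078), (86.76779174804688, 133.27761840820312), 10.657296180725098) 0.04982017705807354
side
green 78 circ [0.4596 0.2037] 0.0123 mean [0.4603 0.2049 0.0959]
yellow 81 circ [0.5125 0.2459] 0.0104 mean [0.5112 0.2477 0.0959]
red 65 circ [0.5536 0.1925] 0.0097 mean [0.5535 0.1944 0.096 ]
orange 72 circ [0.4876 0.1955] 0.0585 mean [0.4359 0.2064 0.0353]
disc ((507.13116455078125, 197.7366180419922), 64.00105285644531) ((507.4335632324219, 196.7781524658203), (121.74463653564453, 126.40800476074219), 56.755210876464844) 0.0497706665982572
[0.46055817 0.20105656 0.08571633] [2.80445251e-04 7.52684103e-01 6.58381031e-01 9.89864578e-04] [ 0.24803745 -0.5562907   0.00401826] [3.07532086 2.5251522  0.11731984]
```

View pics/w3.png

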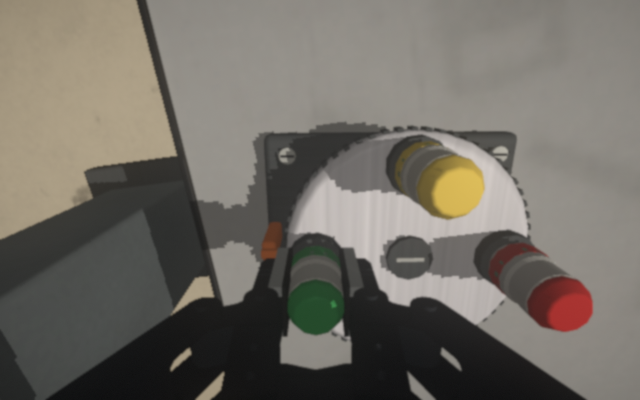

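The green objective is in the grip. Its direction from the axis is about 173°, matching the pointer and base plate at about 173°, so it is aligned. Now I unscrew in place, rising 3 mm/rad.

```bash
python3 -m inch '[[[0,0,-0.0003],[0,0,-0.1],0],[[0,0,-0.0003],[0,0,-0.1],0],[[0,0,-0.0003],[0,0,-0.1],0],[[0,0,-0.0003],[0,0,-0.1],0],[[0,0,-0.0003],[0,0,-0.1],0],[[0,0,-0.0003],[0,0,-0.1],0],[[0,0,-0.0003],[0,0,-0.1],0],[[0,0,0],[0,0,0],0]]'
python3 -m inch '[[[0,0,-0.0003],[0,0,-0.1],0],[[0,0,-0.0003],[0,0,-0.1],0],[[0,0,-0.0003],[0,0,-0.1],0],[[0,0,-0.0003],[0,0,-0.1],0],[[0,0,-0.0003],[0,0,-0.1],0],[[0,0,-0.0003],[0,0,-0.1],0],[[0,0,-0.0002],[0,0,-0.08],0],[[0,0,0],[0,0,0],0]]'
python3 - <<'E'
from h import *
im,w=cloud("wrist");scene(im,w)
print("side");im,w=cloud("side");scene(im,w)
s=manip.state();print(s["time"],s["tool_pos"],s["tool_rot"],s["ft_torque"],s["contact_force"])
E
```

```text
time: 6.35
tool_pos: [0.4596, 0.2009, 0.0877]
tool_rot: [-0.0, 0.481, 0.877, -0.0]
contact_force: [-1.1, 0.8, 3.1]
gripper_width: 0.261
grasp_force: 59.2
time: 7.15
tool_pos: [0.4591, 0.2002, 0.0896]
tool_rot: [-0.001, 0.162, 0.987, -0.001]
contact_force: [-2.7, -1.6, 5.1]
gripper_width: 0.258
grasp_force: 59.6
green 2398 circ [0.461  0.1992] 0.0132 mean [0.457  0.2007 0.0996]
yellow 134 circ [0.4935 0.2435] 0.0146 mean [0.5023 0.2453 0.095 ]
orange 383 circ [0.4362 0.2037] 0.0067 mean [0.4345 0.2037 0.0428]
disc ((490.64813232421875, 198.63246154785156), 58.3816032409668) ((489.5430908203125, 199.17262268066406), (100.36026000976562, 115.4441146850586), 142.8157958984375) 0.0481377575431773
side
green 33 circ [0.4513 0.209 ] 0.0155 mean [0.4508 0.2075 0.1023]
yellow 82 circ [0.5126 0.2463] 0.0109 mean [0.5114 0.2475 0.0959]
red 64 circ [0.5539 0.1926] 0.0097 mean [0.5532 0.1942 0.0962]
orange 77 circ [0.4873 0.1965] 0.0579 mean [0.4376 0.2061 0.0357]
disc ((506.26165771484375, 197.20277404785156), 63.59865188598633) ((510.4373779296875, 199.5648193359375), (113.07084655761719, 130.82406616210938), 48.48221969604492) 0.04971566843301701
7.25 [0.45907527 0.20022378 0.08960077] [-0.00119347  0.16251109  0.98670537 -0.0011075 ] [-0.30865375  0.52590774  0.04675485] [-3.90020764 -1.5806631   5.90171466]
```

```bash
python3 -m inch '[[[0,0,-0.0001],[0,0,-0.03],0],[[0,0,0],[0,0,-0.03],0],[[0,0,0],[0,0,0],0]]'
python3 -c '
from plant import manip
s=manip.state();print(s["tool_pos"],s["tool_rot"],s["ft_torque"],s["contact_force"])'
```

```text
time: 7.55
tool_pos: [0.459, 0.1998, 0.0897]
tool_rot: [-0.001, 0.133, 0.991, -0.002]
contact_force: [-3.7, -4.0, 6.7]
gripper_width: 0.256
grasp_force: 59.9
[0.45902649 0.19979741 0.08968779] [-0.00133462  0.13326167  0.99107877 -0.00155716] [-0.63694101  0.52780164 -0.42291847] [-3.68204702 -3.96282068  6.68251218]
```

The moment jumped to −0.42 N m, so the hard stop is reached. Relax slightly, release, rise.

```bash
python3 -m inch '[[[0,0,0],[0,0,0.03],0],[[0,0,0],[0,0,0],0],[[0,0,0],[0,0,0],0.5],[[0,0,0],[0,0,0],0.5],[[0,0,0],[0,0,0],0.5],[[0,0,-0.005],[0,0,0],0.6],[[0,0,-0.01],[0,0,0],0.6],[[0,0,-0.02],[0,0,0],0.6]]'
python3 -m inch '[[[0,0,-0.03],[0,0,0],0.6],[[0,0,-0.03],[0,0,0],0.6],[[0,0,-0.03],[0,0,0],0.6],[[0,0,-0.03],[0,0,0],0.6],[[0,0,-0.02],[0,0,0],0.6],[[0,0,0],[0,0,0],0.6],[[0,0,0],[0,0,0],0.6]]'
python3 - <<'E'
from h import *
im,w=cloud("wrist");save(im,"w5.png");scene(im,w)
s=manip.state();print(s["time"],s["tool_pos"],s["tool_rot"])
E
```

```text
time: 8.35
tool_pos: [0.4588, 0.2006, 0.124]
tool_rot: [-0.001, 0.147, 0.989, -0.001]
contact_force: [-0.2, 0.5, 0.0]
gripper_width: 0.599
grasp_force: 0.0
time: 9.05
tool_pos: [0.4599, 0.2009, 0.2648]
tool_rot: [0.0, 0.147, 0.989, 0.0]
contact_force: [-0.2, -0.1, -0.7]
gripper_width: 0.602
grasp_force: 0.0
green 387 circ [0.4583 0.1993] 0.0101 mean [0.4577 0.1993 0.0994]
yellow 355 circ [0.5111 0.2411] 0.0105 mean [0.5098 0.2412 0.0949]
red 212 circ [0.5533 0.1889] 0.0091 mean [0.5534 0.1888 0.0956]
disc ((506.45941162109375, 193.89111328125), 61.231712341308594) ((506.1671142578125, 193.49818420410156), (119.70995330810547, 120.62736511230469), 29.926116943359375) 0.0468785921112953
9.1 [0.45935057 0.20074521 0.26346843] [-6.64514600e-04  1.46887473e-01  9.89152939e-01 -3.03312725e-04]
```

View pics/w5.png

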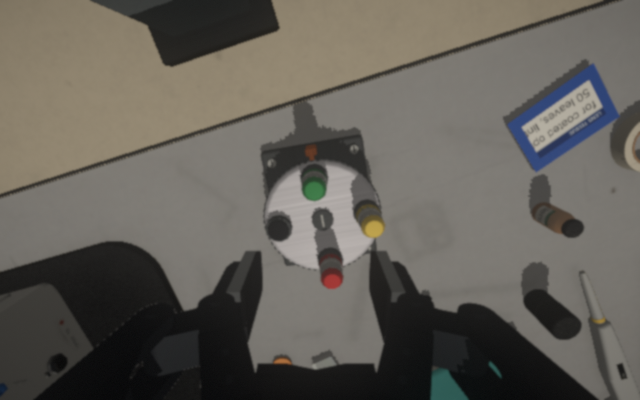

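Green (315,189) stands on the line from the hub (322,218) to the pointer (311,152), and the cap is about 4 mm higher than the red and yellow. One final numeric check of the pointer in this frame.

Run:
```python
from h import *
im,w=cloud("wrist")
hsv=cv2.cvtColor(im,cv2.COLOR_RGB2HSV).astype(int);sl=np.s_[140:165,295:330]
m=(hsv[sl][...,0]<18)&(hsv[sl][...,1]>110)&(hsv[sl][...,2]>50)
q=w[sl][m];q=q[np.isfinite(q).all(1)]
print(len(q),q.mean(0),np.median(q,0),q.min(0),q.max(0))
m=(abs(w[...,2]-.012)<.006)&(np.hypot(w[...,0]-.5,w[...,1]-.195)<.12)
m=cv2.morphologyEx(m.astype(np.uint8),cv2.MORPH_OPEN,np.ones((3,3)))>0
print(cv2.minAreaRect(w[m][:,:2].astype(np.float32)))
scene(im,w)
```

```text
137 [0.43444583 0.203222   0.03985065] [0.43377192 0.20305646 0.0425256 ] [0.43033467 0.19724393 0.01175502] [0.44393024 0.20891498 0.04698004]
((0.5020578503608704, 0.19462814927101135), (0.11798681318759918, 0.14604084193706512), 83.04668426513672)
green 392 circ [0.4585 0.1992] 0.0101 mean [0.4582 0.1996 0.1   ]
yellow 362 circ [0.5109 0.2413] 0.0105 mean [0.5103 0.2413 0.0955]
red 216 circ [0.5551 0.1883] 0.009 mean [0.554  0.189  0.0962]
disc ((507.1705322265625, 194.0260009765625), 62.1624641418457) ((507.1352233886719, 193.991455078125), (122.18537902832031, 122.57548522949219), 126.74630737304688) 0.047495202516752544
```

```bash
python3 -c '
from plant import manip
print(manip.job_done())'
```

```text
the job is handed in; nothing more can be done
None
```

The green objective was turned to the front, within about 1° of the pointer line, then unscrewed anticlockwise to its hard stop. It is left standing loosened in the turret with the gripper clear, and the job was handed in at about 9 s.

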